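Mix a bottle of touch-up paint on the bench shaker

TASK

The touch-up paint has settled: pick up the tall brush-cap bottle, turn it upside down for a moment (cap pointing steeply down) to loosen the pigment, then bring it back upright and stand it in the rubber cup of the shaker. The shaker runs only while its sprung cup is pressed, so push the bottle down until the cup has sunk about 5 mm, short of its bottom stop, and keep it pressed there: you finish while still holding the bottle down. Leave the other things on the bench where they are.

Things in the scene. Friction and masses are not known exactly. Their poses are not given: they have to be found in the camera images.
- bottle_center (a point): Touch-up bottle, tallest of three amber glass containers with black caps standing in a row in any order. Round body 40 mm wide up to 66 mm, then a shoulder and slim black brush cap (25 mm wide) to 108 mm in all; 0.1 to 0.17 kg; closed. Point on its axis half-way up (54 mm above the base); z axis from base to cap. Upside down = cap at least 30 degrees below level.
- bottle_base (a point): Centre of the underside of the same bottle; z axis from base to cap.
- cup_floor (a point): Centre of the inner floor of the shaker's black rubber cup, where the bottle's base rests; sinks with the cup; z up; unpressed 106 mm above the bench. Cup: 14 mm deep, mouth 56 mm wide narrowing to 45 mm at the floor, 64 mm outside. The shaker is a grey cast case 135 x 110 mm, 87 mm high below the cup, fixed, on the robot's left or right.
- cup (a joint): How far the cup is pressed straight down against its spring, in m: 0 = up, 0.008 = bottom stop. Needs about 4 N to start moving and 1.2 N more for each mm: about 10 N at 5 mm, 13 N at the bottom (the bottle's weight, about 1.3 N, counts). The shaker runs between 3 and 7 mm.
- jar_center (a point): Bystander: squat amber jar with a flat black lid, 52 mm diameter, 56 mm high, in the row with the bottle; centre.
- vial_center (a point): Bystander: small thin amber bottle, 28 mm diameter, 62 mm high, in the row with the bottle; centre.
- tape_center (a point): Bystander: roll of masking tape lying flat, 104 mm diameter, 25 mm high, behind the row; centre.
- block_center (a point): Bystander: cork sanding block 112 x 68 x 26 mm, behind the row; centre.
- screwdriver_grip (a point): Bystander: screwdriver lying between the robot and the row; point on its handle.
- spraycan_center (a point): Bystander: spray can with a grey cap, 67 mm diameter, 200 mm high, standing at the back left; centre.
- tin_center (a point): Bystander: metal paint tin, 108 mm diameter, 121 mm high, standing at the back right; centre.
- charger: Bystander, fixed: black battery charger 150 x 120 mm with a grey battery pack on it, 98 mm high, on the side of the bench opposite the shaker; origin under its centre.
Not all that is in view belongs to the job. Leave any purple or red look-alike of the part that bears bottle_center alone.

How it is judged (in metres and radians):
On the way, in this order (a step that is already met when the one before it is completed fails the run):
1. the bottle is held upside down in the gripper, cap at least 30 degrees below level, clear of the bench (angle between bottle_center's own z axis and vertical above 2.094 rad and height (world z) of bottle_center above 0.09 m and contact force between the fingers and bottle above 1 N), for 0.5 s.
2. the bottle stands upright on the floor of the cup (angle between bottle_center's own z axis and vertical below 0.2 rad and horizontal distance between bottle_base and cup_floor below 0.007 m and z of bottle_base in the frame of cup_floor below 0.004 m and contact force between bottle and cup above 0.5 N), for 0.2 s.
At the end, for the whole second after the job is handed in: Through the last second the robot presses the bottle into the cup: cup sunk 3 to 7 mm by the bottle alone (robot not touching the cup), bottle upright within 0.2 rad, underside within 4 mm of the cup's floor and 7 mm of its centre, fingers still on the bottle (value of joint cup between 0.003 and 0.007 m and angle between bottle_center's own z axis and vertical below 0.2 rad and horizontal distance between bottle_base and cup_floor below 0.007 m and z of bottle_base in the frame of cup_floor below 0.004 m and contact force between bottle and cup above 4 N and contact force between the fingers and bottle above 2 N and not (contact force between the arm and cup above 0.5 N) and not (contact force between the fingers and cup above 0.5 N)); the arm keeps its last pose, push and grip.
It fails at once if another thing on the bench is shoved (more than 25 mm) (distance of any of jar_center, vial_center, tape_center, block_center, screwdriver_grip, spraycan_center, tin_center from where it was at the start of the episode above 0.025 m).
It also fails if it takes over 58 s, if anything falls off the work surface, if the arm or the gripper's body presses on something with over 40 N, if the wrist force passes 120 N, or if a joint passes its speed limit or range.

ROBOT

A 6-joint arm with a two-finger parallel gripper is mounted at the origin on the work surface. World frame = base frame: x ahead of the robot, y to its left, z up, the work surface at z = 0. Lengths are in mm, angles in degrees, forces in N, time in s.
With the tool pointing down it reaches from about 300 to 850 mm from the base axis. Payload 4.2 kg.
Tool frame: the origin (TCP) lies on the centre line of the jaws, within the pads' length; the fingertips stand 14 mm ahead of it and the grasp point (between the pads) lies 5 mm behind it; z points along the fingers, y is the line along which they close (so a half turn about z gives the same grasp; the last joint's range is limited). The gripper opens to 91 mm and grips with 3 to 60 N. Pads are 32 mm wide; open, the fingers measure 118 mm over their backs; the gripper's body (76 mm by 178 mm) begins 60 mm behind the grasp point.
Start: joints at [-1.146, 18.312, 89.639, -0, 72.044, -1.146], TCP at [575.017, 0, 202.176] pointing down, gripper open.
Joint ranges: [-177.97, 177.97], [-48.28, 115.42], [12.27, 149.76], [-77.06, 257.06], [2.81, 150.46], [-146.56, 146.56]. Speed limits (degrees/s): [147.25, 147.25, 180, 180, 180, 180].

INTERFACE

Orientations are given as [roll, pitch, yaw] about the fixed x, y, z axes, in that order (R = Rz(yaw) Ry(pitch) Rx(roll)).
In Python, from workcell import env gives the robot as it stands.
- The arm moves only by the tool arm_command, never from a script. Its argument "motion" is a list of rows, each an object with "offset": the shift along the tool's x, y, z in m, a list of three; "spin": the turn about the tool's z in rad. In form: [{"offset": [tx, ty, tz], "spin": spin}, ...]. A call has 1 to 5 rows; each row shifts and turns the commanded pose from where the row before left it, along the tool's axes as they then stand; what a row does not reach is not made up. A row lasts 1/8 s, in which the tool goes at most 62.5 mm and 10.7 degrees, less where a joint would pass 70% of its speed; a pose out of reach is approached as far as the arm can. A call with a gripper value outside its range is refused whole. "jaw" is the finger opening in m, from 0 to 0.0912, set as the call begins (left out, the last holds). The fingers move at their own pace and stop on an object; "newtons" is the grip in N (left out, the last holds). Time passes only in rows, so rows that do not move let the fingers close. It gives the time, the measured TCP pose, the force, the opening and the grip force at its end, in the units of the state.
- env.state(): the state, without advancing time (a new reading comes with each control period).
- env.grab_frame(name): name is "scene" or "side" or "wrist"; returns (picture, depth): 400x640x3 uint8, blue, green, red; 400x640 float32, mm along the optical axis (not along the pixel's ray), 0 where there is no reading.
- env.camera_model(name): a dict with "fx", "fy", "cx", "cy" (pixels), "eye" and "rotation" of the camera in the world; the wrist camera has in their place "hand_eye" (4x4, takes a point from camera to tool coordinates, whose origin is the TCP and whose axes are the flange's). Camera axes: x right, y down, z forward; pixel columns grow to the right and rows downward; lengths in mm; the calibration is good to about 2 mm. A picture is of the moment at which its call begins: read the wrist's pose just before it. camera_model takes no time and is no camera call.
- env.job_done(): hands the job in; it is judged then, once.
Trained networks look in the newest picture that a camera, given by its name, has taken for a name from the list of things; names that differ only in an ending like _2 or _b are one class to them, and where a whole thing is asked for, a point or a joint stands for the part that bears it (a point fixed in the world has none). Each returns a list of dicts, best first, with "score" (0 to 1); they miss things now and then, are a little off and sometimes report something else, mostly with a low value. They report only what shows in the picture. A call takes as long as a camera call. They do not tell look-alikes from the thing itself.
- env.boxes_of(camera, target): "bbox" ([left, top, right, bottom] in pixels, round what is visible of it).
- env.pinpoint(camera, target): "location" ([column, row] in pixels: a listed point, or the origin of a listed thing).
The state is a dict: "time_s": time; "qpos": joint angles; "qvel": joint speeds; "effort": joint torques, N m; "ee_pos": TCP position; "ee_rot": TCP orientation; "force": force on the tool from outside, world axes, zero at the start; "torque": the same for the moment, N m; "gripper_width": finger opening in mm; "gripper_force": force on a finger pad.
Only numpy, scipy, OpenCV 4.12 (cv2) and the standard library are available. Lean on these libraries where they do the work, as an engineer would, in place of code of your own. Each camera call takes 0.05 s, during which the arm holds its last target. There are 200 camera calls.

## Working session

There is one attempt and no reset: what is moved stays moved. The work goes in short steps, Python scripts to look and compute and a tool call to move; the robot and the scene stay as the last step left them, time stands still between calls to the robot, and variables do not carry over. Pictures are saved under pics/ and viewed, at most 10 in all, crops included, and the job is handed in when it is done.

Besides the shell and the picture viewer there is one more tool, called after "Request:" by a JSON object that holds its "fn" and its "kwargs", one argument or row to a line. arm_command: Moves the arm, as the interface text tells. Its arguments: {"type":"object","properties":{"motion":{"type":"array"},"jaw":{"type":"number"},"newtons":{"type":"number"}},"required":["motion"]}

```bash
mkdir -p pics
cat > h.py <<'E'
import numpy as np, cv2
from workcell import env
from scipy.spatial.transform import Rotation as R
def cam(name):
    m=env.camera_model(name)
    if 'eye' in m: return m,np.array(m['rotation']),np.array(m['eye'])
    s=env.state(); H=np.array(m['hand_eye']); Rt=R.from_euler('xyz',s['ee_rot'],degrees=True).as_matrix()
    return m,Rt@H[:3,:3],Rt@H[:3,3]+np.array(s['ee_pos'])
def cloud(name):
    m,Rc,t=cam(name); im,d=env.grab_frame(name)
    v,u=np.mgrid[:400,:640]
    P=np.stack([(u-m['cx'])/m['fx']*d,(v-m['cy'])/m['fy']*d,d],-1)@Rc.T+t
    P[d<=0]=np.nan
    return im,d,P
E
python3 - <<'E'
from h import *
print(env.state())
for n in ['scene','side']:
    im,d,P=cloud(n); cv2.imwrite(f'pics/{n}.png',im); np.save(n+'.npy',P)
    m,Rc,t=cam(n);print(n,t.round(),Rc[:,2].round(2))
    for k in ['bottle_center','cup_floor','jar_center','vial_center','charger']:
        for r in env.pinpoint(n,k)[:3]:
            u,v=map(int,np.round(r['location'])); print(n,k,r['score'],u,v,P[min(v,399),min(u,639)].round(0))
    for r in env.boxes_of(n,'bottle_center')[:3]: print(r)
E
```

```text
{'time_s': 0.0, 'qpos': array([-1.14567512e+00,  1.83525082e+01,  8.97056296e+01, -1.74376850e-04,
        7.20429854e+01, -1.14784453e+00]), 'qvel': array([ 0.0420288 ,  0.00902968, -0.03047876,  0.09485486, -0.05188412,
        0.05491604]), 'effort': array([-5.01459035e-04, -4.12465632e+01, -2.31973493e+01,  7.28826877e-02,
        4.58198413e-02, -1.41870069e-04]), 'ee_pos': array([5.74485492e+02, 1.24632556e-02, 2.01316860e+02]), 'ee_rot': array([-1.79898894e+02, -1.85997759e-03,  9.00022217e+01]), 'force': array([ 0.27366495,  0.36131998, -0.61465794]), 'torque': array([ 0.0034786 ,  0.05126222, -0.05579182]), 'gripper_force': 0.0, 'gripper_width': 91.36179726046502}Traceback (most recent call last):
  File "<stdin>", line 4, in <module>
  File "h.py", line 12, in cloud
    P=np.stack([(u-m['cx'])/m['fx']*d,(v-m['cy'])/m['fy']*d,d],-1)@Rc.T+t
      ~~~~~~~~~~~~~~~~~~~~~~~~~~~~~~~~~~~~~~~~~~~~~~~~~~~~~~~~~~~~~~~~~^~
ValueError: operands could not be broadcast together with shapes (400,640) (3,)
```

Run:
```python
from workcell import env
for n in ['scene','side','wrist']: print(env.camera_model(n))
```

```text
{'fx': 419.1998560911352, 'fy': 419.1998560911352, 'cx': 315.9374085050146, 'cy': 185.8523358083697, 'eye': array([1054.44505293,  279.00078928,  838.77369132]), 'rotation': array([-141.79435575,    0.94065798,  118.46555603])}
{'fx': 422.35487215094633, 'fy': 422.35487215094633, 'cx': 310.51693856483035, 'cy': 199.44685685889218, 'eye': array([ 254.11222636, -512.38005099,  754.67289552]), 'rotation': array([-138.76794665,    0.52937874,  -27.81164036])}
{'fx': 312.9289151498064, 'fy': 312.9289151498064, 'cx': 318.61711086277944, 'cy': 203.54507122720673, 'hand_eye': array([[-7.86551732e-04, -9.60493271e-01, -2.78302098e-01,
         7.86612630e+01],
       [ 9.99999659e-01, -6.85858554e-04, -4.59173463e-04,
        -1.02607623e-03],
       [ 2.50157147e-04, -2.78302364e-01,  9.60493483e-01,
        -1.82079439e+02],
       [ 0.00000000e+00,  0.00000000e+00,  0.00000000e+00,
         1.00000000e+00]])}
```

```bash
sed -i "s/np.array(m\['rotation'\])/R.from_euler('xyz',m['rotation'],degrees=True).as_matrix()/" h.py
python3 - <<'E'
from h import *
ims=[]
for n in ['scene','side']:
    im,d,P=cloud(n); cv2.imwrite(f'pics/{n}.png',im); np.save(n+'.npy',P)
    m,Rc,t=cam(n);print(n,t.round(),Rc[:,2].round(2))
    for k in ['bottle_center','cup_floor','jar_center','vial_center','charger','tape_center','screwdriver_grip']:
        for r in env.pinpoint(n,k)[:3]:
            u,v=map(int,np.round(r['location'])); print(k,round(r['score'],2),u,v,P[min(v,399),min(u,639)].round(0))
    for r in env.boxes_of(n,'bottle_center')[:3]: print(r)
E
```

```text
scene [1054.  279.  839.] [-0.54 -0.31 -0.79]
bottle_center 0.91 406 207 [489. 187.  72.]
bottle_center 0.88 388 158 [369.  94.  70.]
bottle_center 0.6 378 194 [483. 117.  69.]
cup_floor 0.77 471 230 [508. 328. 108.]
jar_center 0.74 340 179 [470.  14.  52.]
vial_center 0.45 278 182 [ 542. -119.   42.]
charger 0.77 208 161 [ 568. -312.   45.]
screwdriver_grip 0.65 362 159 [364.  25.  25.]
{'bbox': [397.5, 189.3, 421.6, 226.4], 'score': 0.93}
{'bbox': [379.7, 139.9, 400.2, 179.1], 'score': 0.9}
{'bbox': [365.7, 179.8, 388.3, 212.8], 'score': 0.71}
side [ 254. -512.  755.] [ 0.3   0.59 -0.75]
bottle_center 0.77 268 188 [461.  94.  71.]
bottle_center 0.62 221 212 [346.  78.  72.]
bottle_center 0.61 255 165 [464. 174.  72.]
cup_floor 0.81 243 115 [492. 303. 119.]
vial_center 0.71 345 253 [ 533. -119.   45.]
vial_center 0.59 280 228 [442.  -7.  55.]
charger 0.68 410 362 [ 498. -367.   94.]
charger 0.43 337 118 [681. 174. 128.]
tape_center 0.67 354 180 [682.  83.  -1.]
{'bbox': [212.6, 192.2, 233.4, 238.5], 'score': 0.9}
{'bbox': [250.2, 146.1, 262.6, 189.4], 'score': 0.85}
{'bbox': [260.3, 168.3, 276.8, 209.1], 'score': 0.78}
```

View pics/scene.png

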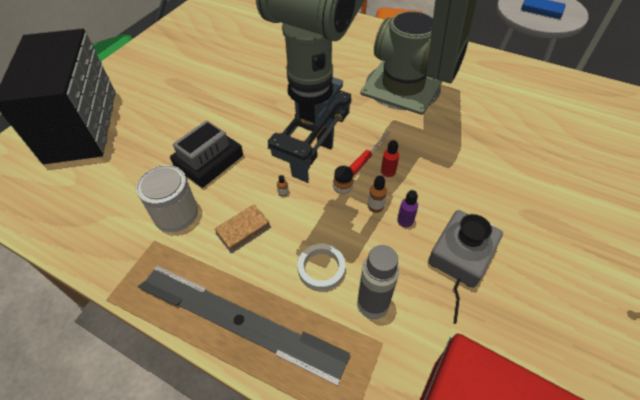

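View pics/side.png

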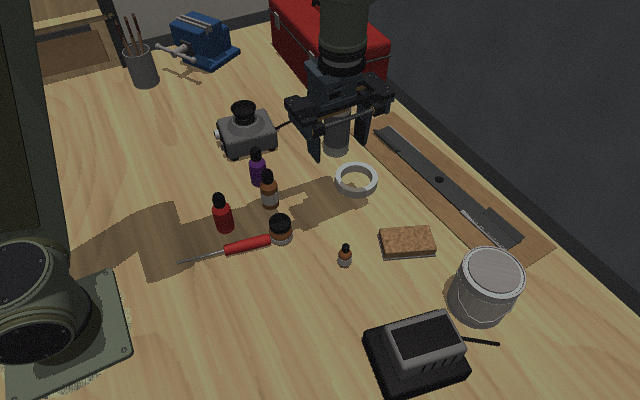

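Run:
```python
from h import *
for n,(a,b,c,d) in {'scene':(330,130,500,260),'side':(200,90,300,250)}.items():
    im=cv2.imread(f'pics/{n}.png')[b:d,a:c]
    P=np.load(n+'.npy')
    hsv=cv2.cvtColor(cv2.imread(f'pics/{n}.png'),cv2.COLOR_BGR2HSV)
    # things by height, clusters: points above 95mm & below 112 near each candidate
    for nm,(x,y,r) in {'amber':(472,105,35),'purple':(478,182,35),'red':(355,88,35),'jar':(460,5,40)}.items():
        m=(np.hypot(P[...,0]-x,P[...,1]-y)<r)&(P[...,2]>12)
        q=P[m]; top=q[q[:,2]>q[:,2].max()-6]
        print(n,nm,m.sum(),'zmax',q[:,2].max().round(),'top',top.mean(0).round(1))
    q=P[(np.hypot(P[...,0]-500,P[...,1]-315)<60)&(P[...,2]>112)]
    ctr,ax,ang=cv2.fitEllipse(q[:,:2].astype(np.float32)) if len(q)>5 else (0,0,0)
    print('cup rim',len(q),q.mean(0).round(1),(q.min(0)+q.max(0)).round(1)/2,q.min(0).round(),q.max(0).round())
    if n=='scene': cv2.imwrite('pics/crop1.png',cv2.resize(im,None,fx=4.5,fy=4.5,interpolation=cv2.INTER_CUBIC))
    for nm,(x,y) in dict(can=(690,160),tin=(720,-230),shaker=(500,315)).items():
        q=P[(np.hypot(P[...,0]-x,P[...,1]-y)<110)&(P[...,2]>70)]
        print(nm,q.min(0).round(),q.max(0).round())
```

```text
scene amber 489 zmax 111.0 top [469.8 109.6 108.2]
scene purple 526 zmax 111.0 top [475.2 188.6 107.5]
scene red 463 zmax 110.0 top [352.2  94.4 107.6]
scene jar 495 zmax 337.0 top [491.9  19.9 334.4]
cup rim 294 [499.6 332.9 118.1] [503.45 331.95 117.75] [471. 301. 112.] [536. 363. 123.]
can [674. 171.  70.] [733. 237. 205.]
tin [ 662. -339.   70.] [ 769. -256.  124.]
shaker [471. 286.  70.] [550. 377. 123.]
side amber 556 zmax 110.0 top [466.3 107.3 107.1]
side purple 455 zmax 111.0 top [472.2 186.4 107.4]
side red 613 zmax 110.0 top [348.7  92.3 107.2]
side jar 911 zmax 337.0 top [490.5   3.8 334.6]
cup rim 188 [504.2 334.9 117.1] [502.8 332.1 117.2] [471. 299. 112.] [535. 365. 122.]
can [664. 168.  70.] [725. 211. 144.]
tin [ 657. -340.   70.] [ 766. -259.  124.]
shaker [457. 283.  70.] [549. 365. 122.]
```

View pics/crop1.png

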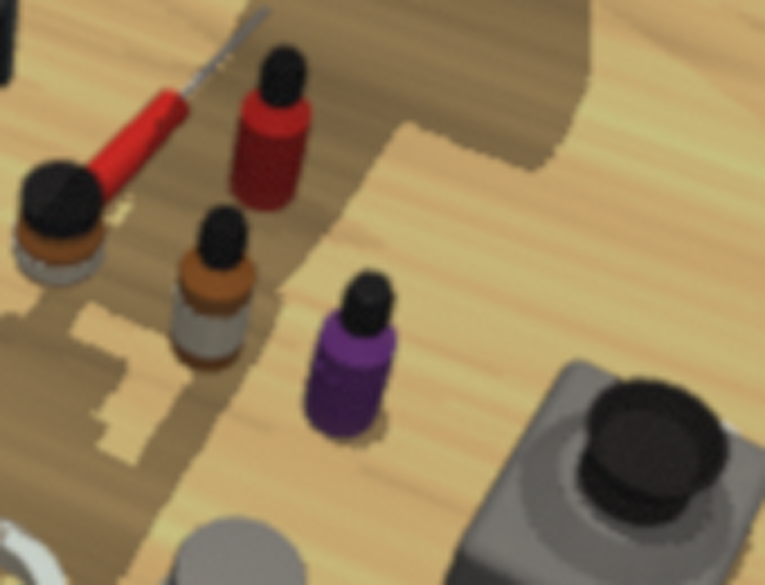

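Request:
{"fn": "arm_command", "kwargs": {
  "motion": [
    {"offset":[0,0.06,-0.02],"spin":0},
    {"offset":[0,0.06,-0.02],"spin":0},
    {"offset":[0,0.06,-0.02],"spin":0},
    {"offset":[0,0.06,-0.02],"spin":0},
    {"offset":[0,0.06,-0.02],"spin":0}
  ]
}}

```text
time_s: 1.58
ee_pos: [848.7, -0.1, 293.6]
ee_rot: [179.8, 0.0, 90.0]
force: [1.4, 0.2, 1.8]
gripper_width: 91.4
gripper_force: 0.0
```

Request:
{"fn": "arm_command", "kwargs": {
  "motion": [
    {"offset":[0,0.06,0],"spin":0},
    {"offset":[0,0.06,0],"spin":0},
    {"offset":[0,0.06,0],"spin":0}
  ]
}}

```text
time_s: 1.95
ee_pos: [927.2, -0.1, 240.9]
ee_rot: [174.7, -0.0, 90.0]
force: [0.7, 0.7, 0.3]
gripper_width: 91.1
gripper_force: 0.0
```

Request:
{"fn": "arm_command", "kwargs": {
  "motion": [
    {"offset":[0,0.05,-0.03],"spin":0},
    {"offset":[0,0.05,-0.03],"spin":0},
    {"offset":[0,0.05,-0.03],"spin":0},
    {"offset":[0,0,0],"spin":0}
  ]
}}

```text
time_s: 2.45
ee_pos: [945.0, -0.1, 293.6]
ee_rot: [167.6, 0.0, 90.0]
force: [-0.2, 0.4, -0.4]
gripper_width: 90.8
gripper_force: 0.0
```

Request:
{"fn": "arm_command", "kwargs": {
  "motion": [
    {"offset":[0,0.06,-0.015],"spin":0},
    {"offset":[0,0.06,-0.015],"spin":0},
    {"offset":[0,0.06,-0.015],"spin":0},
    {"offset":[0,0.06,-0.015],"spin":0},
    {"offset":[0,0.06,-0.015],"spin":0}
  ]
}}

```text
time_s: 3.08
ee_pos: [1005.6, -0.0, 329.6]
ee_rot: [155.8, -0.0, 90.0]
force: [-0.4, 0.0, -0.3]
gripper_width: 91.2
gripper_force: 0.0
```

Request:
{"fn": "arm_command", "kwargs": {
  "motion": [
    {"offset":[0,0.062,0],"spin":0},
    {"offset":[0,0.062,0],"spin":0},
    {"offset":[0,0.062,0],"spin":0},
    {"offset":[0,0.062,0],"spin":0},
    {"offset":[0,0.062,0],"spin":0}
  ]
}}

```text
time_s: 3.7
ee_pos: [1072.1, -0.0, 361.9]
ee_rot: [143.6, 0.0, 90.0]
force: [-0.5, 0.7, -0.1]
gripper_width: 91.0
gripper_force: 0.0
```

```bash
python3 -c "
from h import *
s=env.state();print(s['qpos'].round(1),s['ee_pos'].round(),s['ee_rot'].round(1))"
```

```text
[-0.8 53.4 12.3  0.5 77.9 -0.7] [1072.   -0.  362.] [143.6   0.   90. ]
```

Request:
{"fn": "arm_command", "kwargs": {
  "motion": [
    {"offset":[0,-0.0486,-0.0354],"spin":0},
    {"offset":[0,-0.0486,-0.0354],"spin":0},
    {"offset":[0,-0.0486,-0.0354],"spin":0},
    {"offset":[0,-0.0486,-0.0354],"spin":0},
    {"offset":[0,-0.0486,-0.0354],"spin":0}
  ]
}}

```text
time_s: 4.32
ee_pos: [802.0, -0.1, 364.6]
ee_rot: [143.6, 0.0, 90.0]
force: [0.0, -0.7, -0.1]
gripper_width: 91.3
gripper_force: 0.0
```

Request:
{"fn": "arm_command", "kwargs": {
  "motion": [
    {"offset":[0,-0.0486,-0.0354],"spin":0},
    {"offset":[0,-0.0486,-0.0354],"spin":0},
    {"offset":[0,-0.0486,-0.0354],"spin":0},
    {"offset":[0,-0.0486,-0.0354],"spin":0},
    {"offset":[0,-0.0486,-0.0354],"spin":0}
  ]
}}

```text
time_s: 4.95
ee_pos: [501.6, -0.2, 363.1]
ee_rot: [143.6, 0.0, 90.0]
force: [0.3, -0.5, 1.0]
gripper_width: 91.0
gripper_force: 0.0
```

```bash
python3 -c "
from h import *
s=env.state();print(s['qpos'].round(1),s['ee_pos'].round(),s['ee_rot'].round(1))"
```

```text
[ -2.3 -11.2 108.6   1.8  46.3  -3.1] [502.  -0. 363.] [143.6   0.   90. ]
```

```bash
cat > kin.py <<'E'
import numpy as np
D=[(18.31,89.64,72.04,575,202),(53.4,12.3,77.9,1072,362),(-11.2,108.6,46.3,501.6,363)]
A=[];b=[]
for q2,q3,q5,r,z in D:
    a,c,e=np.radians([q2,q2+q3,q2+q3+q5])
    # r0,h,L1,L2,off(perp to forearm),L
    A+=[[1,0,np.sin(a),np.sin(c),np.sin(e)],[0,1,np.cos(a),np.cos(c),np.cos(e)]]; b+=[r,z]
x,res,rk,sv=np.linalg.lstsq(np.array(A),b,rcond=None)
if __name__=='__main__': print(x.round(1),(np.array(A)@x-b).round(1),sv.round(2))
E
python3 kin.py
```

```text
[-15.6 121.5 604.8 421.7 365.7] [ 0.7 -2.  -0.7 -0.7  0.   2.7] [2.79 2.55 0.71 0.37 0.29]
```

Run:
```python
from h import *
for n in ['scene','side']:
    P=np.load(n+'.npy'); q=P[np.isfinite(P[...,0])]
    for x0 in range(-400,800,200):
        print(n,x0,[(y0,int(v.max()) ) for y0 in range(300,1500,200) for v in [q[(q[:,0]>x0)&(q[:,0]<x0+200)&(q[:,1]>y0)&(q[:,1]<y0+200)][:,2]] if len(v)])
# simulate shell model
from scipy.optimize import minimize
L,w=365,623; S=np.array([0,0,121.])
Rmax=np.sqrt(600**2+420**2+2*600*420*np.cos(np.radians(12.3)))
def step(p,z,dp):
    pt=p+dp; ex=np.cross(z,[0,0,1.]); ex/=np.linalg.norm(ex); ey=np.cross(z,ex)
    def zz(a): return R.from_rotvec(a[0]*ex+a[1]*ey).apply(z)
    f=lambda a: (np.sum((p+100*a[2:]-pt)**2)+w*w*(a[0]**2+a[1]**2))/1e3
    c={'type':'ineq','fun':lambda a:(Rmax-np.linalg.norm(p+100*a[2:]-L*zz(a)-S))/100}
    r=minimize(f,np.zeros(5),constraints=[c]); return p+100*r.x[2:],zz(r.x)
z=np.array([np.sin(.633),0,-np.cos(.633)]); p=np.array([125,870,330.]); 
a=np.radians(82);t=np.radians(68);z1=np.array([np.sin(t)*np.cos(a),np.sin(t)*np.sin(a),-np.cos(t)])
for i in range(40):
    e=z1-z*(z@z1)
    if i%5==0:print(i,p.round(),z.round(2),np.degrees(np.arccos(z@z1)).round(1),(p-L*z).round())
    e/=np.linalg.norm(e); u=(p-L*z-S); u/=np.linalg.norm(u)
    d=e; p,z=step(p,z,60*d)
```

```text
scene -400 [(300, 6), (500, 5)]
scene -200 [(300, 6), (500, 5)]
scene 0 [(300, 6), (500, 6)]
scene 200 [(300, 5), (500, 5)]
scene 400 [(300, 123), (500, 6)]
scene 600 [(300, 178), (500, 178), (700, -4)]
side -400 []
side -200 []
side 0 [(300, 4), (500, 4), (700, 180), (900, 180), (1100, -14), (1300, -57)]
side 200 [(300, 5), (500, 4), (700, 220), (900, 201), (1100, -15), (1300, -58)]
side 400 [(300, 122), (500, 138), (700, 148), (900, 2)]
side 600 [(300, 176), (500, 176), (700, 176), (900, 4)]
0 [125. 870. 330.] [ 0.59  0.   -0.81] 67.8 [-91. 870. 624.]
5 [102. 988. 236.] [ 0.61  0.17 -0.77] 58.2 [-121.  925.  518.]
10 [  48. 1077.  187.] [ 0.59  0.36 -0.72] 47.2 [-168.  945.  450.]
15 [ -38. 1139.  181.] [ 0.54  0.54 -0.64] 36.0 [-235.  942.  416.]
20 [-152. 1173.  203.] [ 0.46  0.69 -0.56] 25.3 [-319.  920.  406.]
25 [-291. 1174.  235.] [ 0.36  0.81 -0.47] 15.3 [-421.  878.  405.]
30 [-457. 1140.  247.] [ 0.24  0.89 -0.38] 6.6 [-545.  814.  386.]
35 [-642. 1064.  121.] [ 0.16  0.93 -0.33] 2.8 [-699.  725.  243.]
```

Request:
{"fn": "arm_command", "kwargs": {
  "motion": [
    {"offset":[0.055,-0.018,-0.015],"spin":0},
    {"offset":[0.055,-0.018,-0.015],"spin":0},
    {"offset":[0.055,-0.018,-0.015],"spin":0},
    {"offset":[0.055,-0.018,-0.015],"spin":0},
    {"offset":[0.055,-0.018,-0.015],"spin":0}
  ]
}}

```text
time_s: 5.58
ee_pos: [385.2, 276.7, 370.8]
ee_rot: [143.6, -0.2, 90.1]
force: [1.5, 0.2, -0.6]
gripper_width: 91.4
gripper_force: 0.0
```

Request:
{"fn": "arm_command", "kwargs": {
  "motion": [
    {"offset":[0.056,-0.018,-0.02],"spin":0},
    {"offset":[0.056,-0.018,-0.02],"spin":0},
    {"offset":[0.056,-0.018,-0.02],"spin":0},
    {"offset":[0.056,-0.018,-0.02],"spin":0},
    {"offset":[0.056,-0.018,-0.02],"spin":0}
  ]
}}

```text
time_s: 6.2
ee_pos: [253.5, 556.9, 397.8]
ee_rot: [143.7, -0.2, 90.1]
force: [0.6, 1.1, -0.6]
gripper_width: 91.0
gripper_force: 0.0
```

Request:
{"fn": "arm_command", "kwargs": {
  "motion": [
    {"offset":[0.056,-0.018,-0.02],"spin":0},
    {"offset":[0.056,-0.018,-0.02],"spin":0},
    {"offset":[0.056,-0.018,-0.02],"spin":0},
    {"offset":[0.056,-0.018,-0.02],"spin":0}
  ]
}}

```text
time_s: 6.7
ee_pos: [148.5, 780.4, 420.0]
ee_rot: [143.7, -0.2, 90.1]
force: [1.3, 2.1, 1.5]
gripper_width: 91.3
gripper_force: 0.0
```

```bash
cat > plan.py <<'E'
from h import *
from scipy.optimize import minimize
L,w=365,623; S=np.array([0,0,121.])
Rmax=np.sqrt(600**2+420**2+2*600*420*np.cos(np.radians(12.3)))
a=np.radians(82);t=np.radians(68);z1=np.array([np.sin(t)*np.cos(a),np.sin(t)*np.sin(a),-np.cos(t)])
def step(p,z,dp):
    pt=p+dp; ex=np.cross(z,[0,0,1.]); ex/=np.linalg.norm(ex); ey=np.cross(z,ex)
    zz=lambda a: R.from_rotvec(a[0]*ex+a[1]*ey).apply(z)
    f=lambda a: (np.sum((p+100*a[2:]-pt)**2)+w*w*(a[0]**2+a[1]**2))/1e3
    c={'type':'ineq','fun':lambda a:(Rmax-np.linalg.norm(p+100*a[2:]-L*zz(a)-S))/100}
    r=minimize(f,np.zeros(5),constraints=[c]); return p+100*r.x[2:],zz(r.x)
def direc(p,z,k=0.5,kx=0.):
    e=z1-z*(z@z1); e/=np.linalg.norm(e); d=e+np.array([kx,0,k]); return d/np.linalg.norm(d)
E
python3 - <<'E'
from plan import *
s=env.state(); print(s['ee_pos'].round(),s['ee_rot'].round(1),s['qpos'].round(1))
Rt=R.from_euler('xyz',s['ee_rot'],degrees=True).as_matrix()
for k,kx in [(.4,0.4),(.6,.3),(.8,.4)]:
    p=s['ee_pos'].copy();z=Rt[:,2]
    print(k,kx)
    for i in range(41):
        if i%5==0:print(i,p.round(),z.round(2),np.degrees(np.arccos(z@z1)).round(1),(p-L*z).round())
        p,z=step(p,z,60*direc(p,z,k,kx))
print(Rt.T@direc(s['ee_pos'],Rt[:,2],.6,.3)*.06)
E
```

```text
[148. 780. 420.] [143.7  -0.2  90.1] [ 93.4  39.5  32.8 -37.9 106.   82. ]
0.4 0.4
0 [148. 780. 420.] [ 0.59  0.   -0.81] 67.6 [-68. 779. 714.]
5 [224. 898. 410.] [ 0.63  0.16 -0.76] 59.4 [ -6. 841. 688.]
10 [253. 982. 416.] [ 0.66  0.34 -0.67] 49.5 [ 14. 858. 662.]
15 [ 233. 1054.  445.] [ 0.65  0.51 -0.56] 40.1 [ -5. 866. 648.]
20 [ 161. 1114.  479.] [ 0.61  0.66 -0.43] 32.0 [-63. 872. 635.]
25 [  37. 1162.  490.] [ 0.55  0.78 -0.31] 25.8 [-163.  878.  602.]
30 [-131. 1201.  437.] [ 0.46  0.86 -0.21] 21.7 [-299.  886.  513.]
35 [-300. 1224.  278.] [ 0.38  0.91 -0.15] 19.1 [-437.  891.  333.]
40 [-406. 1215.   31.] [ 0.31  0.94 -0.14] 17.2 [-519.  871.   81.]
0.6 0.3
0 [148. 780. 420.] [ 0.59  0.   -0.81] 67.6 [-68. 779. 714.]
5 [197. 876. 446.] [ 0.63  0.16 -0.76] 59.0 [-34. 816. 722.]
10 [205. 942. 481.] [ 0.66  0.35 -0.67] 49.1 [-36. 815. 724.]
15 [171. 998. 530.] [ 0.66  0.52 -0.55] 39.9 [-69. 808. 730.]
20 [  92. 1042.  581.] [ 0.62  0.67 -0.41] 32.1 [-134.  799.  732.]
25 [ -31. 1075.  611.] [ 0.55  0.78 -0.28] 26.3 [-233.  789.  714.]
30 [-196. 1101.  590.] [ 0.47  0.87 -0.17] 23.0 [-366.  784.  651.]
35 [-376. 1126.  470.] [ 0.37  0.92 -0.09] 21.5 [-511.  789.  503.]
40 [-501. 1146.  236.] [ 0.3   0.95 -0.06] 20.6 [-610.  799.  259.]
0.8 0.4
0 [148. 780. 420.] [ 0.59  0.   -0.81] 67.6 [-68. 779. 714.]
5 [215. 854. 475.] [ 0.64  0.16 -0.75] 59.2 [-18. 795. 750.]
10 [241. 903. 530.] [ 0.67  0.34 -0.66] 49.8 [ -4. 779. 770.]
15 [226. 948. 594.] [ 0.68  0.5  -0.53] 41.4 [-22. 763. 788.]
20 [172. 987. 659.] [ 0.66  0.65 -0.39] 34.6 [-68. 751. 799.]
25 [  79. 1024.  708.] [ 0.6   0.76 -0.24] 30.1 [-141.  746.  794.]
30 [ -41. 1066.  721.] [ 0.52  0.85 -0.09] 28.3 [-232.  756.  756.]
35 [-149. 1140.  662.] [0.42 0.91 0.02] 28.5 [-302.  809.  654.]
40 [-128. 1265.  496.] [0.33 0.94 0.08] 29.1 [-248.  921.  465.]
[ 0.05227345  0.02465835 -0.01610754]
```

```bash
cat >> plan.py <<'E'
def udir(p,z,ud,g=2.5):
    u=p-L*z-S; u/=np.linalg.norm(u); ud=np.array(ud)/np.linalg.norm(ud)
    d=u+g*(ud-u); return d/np.linalg.norm(d)
E
python3 - <<'E'
from plan import *
s=env.state()
Rt=R.from_euler('xyz',s['ee_rot'],degrees=True).as_matrix()
for ud in [(-.4,.7,.6),(-.5,.75,.45),(-.6,.6,.55)]:
    p=s['ee_pos'].copy();z=Rt[:,2]
    print(ud)
    for i in range(36):
        if i%5==0:print(i,p.round(),z.round(2),'az',np.degrees(np.arctan2(z[1],z[0])).round(),'tilt',np.degrees(np.arccos(-z[2])).round(),(p-L*z).round(), (udir(p,z,ud)).round(2))
        p,z=step(p,z,60*udir(p,z,ud))
print(Rt.round(3))
E
```

```text
(-0.4, 0.7, 0.6)
0 [148. 780. 420.] [ 0.59  0.   -0.81] az 0.0 tilt 36.0 [-68. 779. 714.] [-0.74  0.46  0.49]
5 [-24. 804. 467.] [ 0.61  0.13 -0.78] az 12.0 tilt 39.0 [-248.  755.  751.] [-0.6   0.6   0.54]
10 [-118.  830.  488.] [ 0.61  0.31 -0.72] az 27.0 tilt 44.0 [-343.  716.  753.] [-0.48  0.68  0.55]
15 [-172.  879.  514.] [ 0.58  0.5  -0.64] az 40.0 tilt 50.0 [-385.  698.  748.] [-0.43  0.71  0.56]
20 [-209.  938.  546.] [ 0.52  0.66 -0.54] az 52.0 tilt 58.0 [-399.  696.  742.] [-0.4   0.71  0.57]
25 [-241.  996.  584.] [ 0.44  0.8  -0.41] az 61.0 tilt 66.0 [-400.  703.  732.] [-0.4   0.7   0.59]
30 [-274. 1045.  627.] [ 0.33  0.91 -0.26] az 70.0 tilt 75.0 [-395.  715.  722.] [-0.41  0.68  0.6 ]
35 [-307. 1080.  671.] [ 0.22  0.97 -0.12] az 77.0 tilt 83.0 [-388.  727.  713.] [-0.42  0.67  0.62]
(-0.5, 0.75, 0.45)
0 [148. 780. 420.] [ 0.59  0.   -0.81] az 0.0 tilt 36.0 [-68. 779. 714.] [-0.85  0.5   0.16]
5 [-63. 834. 399.] [ 0.61  0.11 -0.79] az 11.0 tilt 38.0 [-284.  793.  686.] [-0.74  0.62  0.25]
10 [-193.  870.  371.] [ 0.59  0.29 -0.75] az 26.0 tilt 41.0 [-409.  765.  647
[... 713 characters left out ...]
] [-0.86  0.33  0.38]
10 [-256.  748.  448.] [ 0.59  0.24 -0.77] az 22.0 tilt 40.0 [-473.  661.  728.] [-0.75  0.49  0.44]
15 [-350.  763.  449.] [ 0.55  0.41 -0.73] az 37.0 tilt 43.0 [-550.  612.  714.] [-0.66  0.57  0.48]
20 [-413.  804.  462.] [ 0.47  0.59 -0.66] az 51.0 tilt 49.0 [-584.  591.  703.] [-0.62  0.61  0.5 ]
25 [-464.  858.  485.] [ 0.36  0.74 -0.57] az 64.0 tilt 55.0 [-597.  588.  693.] [-0.6   0.61  0.51]
30 [-512.  910.  517.] [ 0.24  0.86 -0.45] az 74.0 tilt 63.0 [-599.  596.  682.] [-0.6   0.6   0.53]
35 [-557.  953.  555.] [ 0.11  0.94 -0.32] az 83.0 tilt 72.0 [-597.  609.  670.] [-0.6   0.58  0.55]
[[-0.001  0.806  0.592]
 [ 1.    -0.001  0.003]
 [ 0.003  0.592 -0.806]]
```

```bash
cat > go.py <<'E'
from plan import *
import sys
ud=tuple(map(float,sys.argv[1:4])); n=int(sys.argv[4])
s=env.state(); M=R.from_euler('xyz',s['ee_rot'],degrees=True); p=s['ee_pos'].copy()
z=M.as_matrix()[:,2];print('now',p.round(),z.round(2),'az',np.degrees(np.arctan2(z[1],z[0])).round(),'tilt',np.degrees(np.arccos(-z[2])).round(1),s['qpos'].round())
acc=[]
for i in range(n):
    z=M.as_matrix()[:,2]; d=60*udir(p,z,ud); acc.append(M.inv().apply(d))
    p,z2=step(p,z,d)
    v=np.cross(z,z2); M=R.from_rotvec(v/np.linalg.norm(v)*np.arcsin(np.linalg.norm(v)))*M
    if i%5==4: print((np.mean(acc,0)/1000).round(3), p.round(), z2.round(2)); acc=[]
E
python3 go.py -.5 .75 .45 15
```

```text
now [148. 780. 420.] [ 0.59  0.   -0.81] az 0.0 tilt 36.3 [ 93.  39.  33. -38. 106.  82.]
[ 0.034 -0.032 -0.037] [-63. 834. 399.] [ 0.61  0.11 -0.79]
[ 0.046 -0.022 -0.031] [-193.  870.  371.] [ 0.59  0.29 -0.75]
[ 0.054 -0.015 -0.02 ] [-271.  922.  364.] [ 0.54  0.47 -0.7 ]
```

Request:
{"fn": "arm_command", "kwargs": {
  "motion": [
    {"offset":[0.034,-0.032,-0.037],"spin":0},
    {"offset":[0.034,-0.032,-0.037],"spin":0},
    {"offset":[0.034,-0.032,-0.037],"spin":0},
    {"offset":[0.034,-0.032,-0.037],"spin":0},
    {"offset":[0.034,-0.032,-0.037],"spin":0}
  ]
}}

```text
time_s: 7.32
ee_pos: [-57.3, 836.1, 402.1]
ee_rot: [142.4, -4.6, 93.5]
force: [0.5, -0.6, 1.0]
gripper_width: 91.0
gripper_force: 0.0
```

Request:
{"fn": "arm_command", "kwargs": {
  "motion": [
    {"offset":[0.046,-0.022,-0.031],"spin":0},
    {"offset":[0.046,-0.022,-0.031],"spin":0},
    {"offset":[0.046,-0.022,-0.031],"spin":0},
    {"offset":[0.046,-0.022,-0.031],"spin":0},
    {"offset":[0.046,-0.022,-0.031],"spin":0}
  ]
}}

```text
time_s: 7.95
ee_pos: [-185.8, 868.7, 373.6]
ee_rot: [141.0, -12.4, 99.7]
force: [-0.7, -0.2, -0.5]
gripper_width: 91.3
gripper_force: 0.0
```

```bash
python3 go.py -.5 .75 .45 15
```

```text
now [-186.  869.  374.] [ 0.59  0.27 -0.76] az 25.0 tilt 40.6 [116.  54.  12. -43. 109.  94.]
[ 0.054 -0.015 -0.021] [-265.  918.  364.] [ 0.54  0.46 -0.71]
[ 0.058 -0.011 -0.008] [-320.  978.  373.] [ 0.46  0.63 -0.63]
[ 0.059 -0.009  0.004] [-366. 1038.  394.] [ 0.35  0.78 -0.52]
```

Request:
{"fn": "arm_command", "kwargs": {
  "motion": [
    {"offset":[0.054,-0.015,-0.021],"spin":0},
    {"offset":[0.054,-0.015,-0.021],"spin":0},
    {"offset":[0.054,-0.015,-0.021],"spin":0},
    {"offset":[0.054,-0.015,-0.021],"spin":0},
    {"offset":[0.054,-0.015,-0.021],"spin":0}
  ]
}}

```text
time_s: 8.57
ee_pos: [-263.3, 913.3, 368.2]
ee_rot: [139.3, -21.0, 107.2]
force: [-0.3, -0.2, 1.1]
gripper_width: 91.4
gripper_force: 0.0
```

Request:
{"fn": "arm_command", "kwargs": {
  "motion": [
    {"offset":[0.058,-0.011,-0.008],"spin":0},
    {"offset":[0.058,-0.011,-0.008],"spin":0},
    {"offset":[0.058,-0.011,-0.008],"spin":0},
    {"offset":[0.058,-0.011,-0.008],"spin":0},
    {"offset":[0.058,-0.011,-0.008],"spin":0}
  ]
}}

```text
time_s: 9.2
ee_pos: [-314.5, 968.9, 377.1]
ee_rot: [136.7, -29.6, 115.8]
force: [0.0, 0.1, -0.1]
gripper_width: 91.4
gripper_force: 0.0
```

Request:
{"fn": "arm_command", "kwargs": {
  "motion": [
    {"offset":[0.059,-0.009,0.004],"spin":0},
    {"offset":[0.059,-0.009,0.004],"spin":0},
    {"offset":[0.059,-0.009,0.004],"spin":0},
    {"offset":[0.059,-0.009,0.004],"spin":0},
    {"offset":[0.059,-0.009,0.004],"spin":0}
  ]
}}

```text
time_s: 9.82
ee_pos: [-355.9, 1024.3, 397.3]
ee_rot: [132.4, -37.8, 125.7]
force: [0.2, -0.0, -0.2]
gripper_width: 91.1
gripper_force: 0.0
```

```bash
python3 go.py -.55 .75 .38 10
```

```text
now [-356. 1024.  397.] [ 0.36  0.77 -0.53] az 65.0 tilt 57.8 [122.  57.  12. -47.  76. 100.]
[ 0.054 -0.019  0.016] [-431. 1083.  386.] [ 0.24  0.87 -0.42]
[ 0.052 -0.015  0.025] [-487. 1122.  398.] [ 0.11  0.95 -0.3 ]
```

Request:
{"fn": "arm_command", "kwargs": {
  "motion": [
    {"offset":[0.054,-0.019,0.016],"spin":0},
    {"offset":[0.054,-0.019,0.016],"spin":0},
    {"offset":[0.054,-0.019,0.016],"spin":0},
    {"offset":[0.054,-0.019,0.016],"spin":0},
    {"offset":[0.054,-0.019,0.016],"spin":0}
  ]
}}

```text
time_s: 10.45
ee_pos: [-427.8, 1068.4, 386.6]
ee_rot: [126.6, -44.8, 137.1]
force: [-0.3, -0.9, 0.9]
gripper_width: 91.3
gripper_force: 0.0
```

Request:
{"fn": "arm_command", "kwargs": {
  "motion": [
    {"offset":[0.052,-0.015,0.025],"spin":0},
    {"offset":[0.052,-0.015,0.025],"spin":0},
    {"offset":[0.052,-0.015,0.025],"spin":0},
    {"offset":[0,0,0],"spin":0}
  ]
}}

```text
time_s: 10.95
ee_pos: [-458.4, 1092.1, 389.2]
ee_rot: [122.3, -48.3, 144.6]
force: [-0.0, -0.9, 1.5]
gripper_width: 91.1
gripper_force: 0.0
```

```bash
cat > tool.py <<'E'
from h import *
def fr():
    s=env.state(); M=R.from_euler('xyz',s['ee_rot'],degrees=True).as_matrix(); z=M[:,2]
    h=np.cross(z,[0,0,1]); h/=np.linalg.norm(h)   # right of pointing dir, horizontal
    up=np.cross(h,z)
    print('t',s['time_s'],'p',s['ee_pos'].round(1),'az',np.degrees(np.arctan2(z[1],z[0])).round(1),'tilt',np.degrees(np.arccos(-z[2])).round(1),'q',s['qpos'].round(),
      '\nspin to x up',np.arctan2(up@M[:,1],up@M[:,0]).round(3),'F',s['force'].round(1),'grip',s['gripper_width'].round(1),s['gripper_force'].round(1))
    return s,M
E
python3 -c "
from tool import *
s,M=fr();print(M.round(3))"
```

```text
Traceback (most recent call last):
  File "tool.py", line 7, in fr
    '\nspin to x up',np.arctan2(up@M[:,1],up@M[:,0]).round(3),'F',s['force'].round(1),'grip',s['gripper_width'].round(1),s['gripper_force'].round(1))
                                                                                             ^^^^^^^^^^^^^^^^^^^^^^^^
AttributeError: 'float' object has no attribute 'round'
```

```bash
sed -i "s/s\['gripper_width'\].round(1),s\['gripper_force'\].round(1)/round(s['gripper_width'],1),round(s['gripper_force'],1)/" tool.py; python3 -c "
from tool import *
s,M=fr();print(M.round(3))
g=np.array([468,108.5,63])-M[:,2]*180  # pre-approach TCP
for nm,t in (('pre',g),('grasp',np.array([468,108.5,63])+5*M[:,2])): print(nm,t.round(),'wrist',(t-365*M[:,2]).round())
"
```

```text
t 10.95 p [-458.4 1092.1  389.2] az 79.9 tilt 69.2 q [123.  62.  12. -50.  56. 105.] 
spin to x up 0.645 F [-0.  -0.9  1.5] grip 91.1 0.0
[[-0.542  0.824  0.164]
 [ 0.385  0.07   0.92 ]
 [ 0.747  0.562 -0.355]]
pre [438. -57. 127.] wrist [ 379. -393.  256.]
grasp [469. 113.  61.] wrist [ 409. -223.  191.]
```

```bash
cat > ik.py <<'E'
from tool import *
L1,L2,L,h0=604,420,365,121
def wr(q):
    q=np.radians(q)
    return R.from_euler('ZYZYZ',[q[0],q[1]+q[2],q[3],q[4],q[5]+np.pi/2]).as_matrix()
def ik(p,M):
    w=p-L*M[:,2]; r=np.hypot(w[0],w[1]); zz=w[2]-h0; d=np.hypot(r,zz)
    c=(d*d-L1*L1-L2*L2)/(2*L1*L2)
    if abs(c)>1: return 'unreach',d
    q3=np.arccos(c); q2=np.arctan2(r,zz)-np.arctan2(L2*np.sin(q3),L1+L2*np.cos(q3)); q1=np.arctan2(w[1],w[0])
    A=R.from_euler('ZY',[q1,q2+q3]); e=(A.inv()*R.from_matrix(M)).as_euler('ZYZ',degrees=True)
    q4,q5,q6=e[0],e[1],(e[2]-90+180)%360-180
    if q4<-77: q4+=360
    return np.degrees([q1,q2,q3]).round().tolist()+[round(v) for v in (q4,q5,q6)]
E
python3 -c "
from ik import *
s,M=fr(); print(np.abs(wr(s['qpos'])-M).max(), ik(s['ee_pos'],M))
U=M@R.from_euler('z',.645).as_matrix(); z=U[:,2]; D=U@np.diag([-1,-1,1])
for nm,p in dict(mid=(100,800,450),m2=(350,500,450),m3=(450,100,450),m4=(438,-57,300),pre=(438,-57,127),grasp=(469,113,61),lift=(469,113,300),cup=(503,336,168),cuphi=(503,336,300)).items(): print(nm,ik(np.array(p),U),ik(np.array(p),M),'inv',ik(np.array(p),D))
"
```

```text
t 10.95 p [-458.4 1092.1  389.2] az 79.9 tilt 69.2 q [123.  62.  12. -50.  56. 105.] 
spin to x up 0.645 F [-0.  -0.9  1.5] grip 91.1 0.0Traceback (most recent call last):
  File "<string>", line 3, in <module>
    s,M=fr(); print(np.abs(wr(s['qpos'])-M).max(), ik(s['ee_pos'],M))
                           ~~^^^^^^^^^^^
  File "ik.py", line 5, in wr
    return R.from_euler('ZYZYZ',[q[0],q[1]+q[2],q[3],q[4],q[5]+np.pi/2]).as_matrix()
           ~~~~~~~~~~~~^^^^^^^^^^^^^^^^^^^^^^^^^^^^^^^^^^^^^^^^^^^^^^^^^
  File "scipy/spatial/transform/_rotation.pyx", line 1413, in scipy.spatial.transform._rotation.Rotation.from_euler
ValueError: Expected axis specification to be a non-empty string of upto 3 characters, got ZYZYZ
```

```bash
sed -i "s/return R.from_euler('ZYZYZ'.*/return (R.from_euler('ZYZ',[q[0],q[1]+q[2],q[3]])*R.from_euler('YZ',[q[4],q[5]+np.pi\/2])).as_matrix()/" ik.py
python3 -c "
from ik import *
s,M=fr(); print(np.abs(wr(s['qpos'])-M).max(), ik(s['ee_pos'],M))
U=M@R.from_euler('z',.645).as_matrix(); z=U[:,2]; D=U@np.diag([-1,-1,1])
for nm,p in dict(mid=(100,800,450),m2=(350,500,450),m3=(450,100,450),m4=(438,-57,300),pre=(438,-57,127),grasp=(469,113,61),lift=(469,113,300),cup=(503,336,168),cuphi=(503,336,300)).items(): print(nm,ik(np.array(p),U),ik(np.array(p),M),'inv',ik(np.array(p),D))
"
```

```text
t 10.95 p [-458.4 1092.1  389.2] az 79.9 tilt 69.2 q [123.  62.  12. -50.  56. 105.] 
spin to x up 0.645 F [-0.  -0.9  1.5] grip 91.1 0.0
5.273559366969494e-16 [124.0, 56.0, 26.0, -56, 53, 114]
mid [85.0, 7.0, 103.0, -76, 5, 168] [85.0, 7.0, 103.0, -76, 5, 131] inv [85.0, 7.0, 103.0, -76, 5, -12]
m2 [29.0, -6.0, 116.0, 80, 47, -8] [29.0, -6.0, 116.0, 80, 47, -45] inv [29.0, -6.0, 116.0, 80, 47, 172]
m3 [-31.0, 6.0, 104.0, 63, 101, -26] [-31.0, 6.0, 104.0, 63, 101, -63] inv [-31.0, 6.0, 104.0, 63, 101, 154]
m4 [-46.0, 21.0, 107.0, 51, 103, -49] [-46.0, 21.0, 107.0, 51, 103, -86] inv [-46.0, 21.0, 107.0, 51, 103, 131]
pre [-46.0, 34.0, 116.0, 49, 88, -66] [-46.0, 34.0, 116.0, 49, 88, -103] inv [-46.0, 34.0, 116.0, 49, 88, 114]
grasp [-29.0, 38.0, 129.0, 67, 74, -77] [-29.0, 38.0, 129.0, 67, 74, -114] inv [-29.0, 38.0, 129.0, 67, 74, 103]
lift [-29.0, 14.0, 117.0, 62, 89, -44] [-29.0, 14.0, 117.0, 62, 89, -81] inv [-29.0, 14.0, 117.0, 62, 89, 136]
cup [0.0, 24.0, 128.0, 89, 67, -61] [0.0, 24.0, 128.0, 89, 67, -98] inv [0.0, 24.0, 128.0, 89, 67, 119]
cuphi [0.0, 13.0, 119.0, 81, 69, -38] [0.0, 13.0, 119.0, 81, 69, -75] inv [0.0, 13.0, 119.0, 81, 69, 142]
```

```bash
python3 -c "
from ik import *
s,M=fr()
z=M[:,2]
W=[(-458,1092,389),(190,1080,580),(620,760,560),(520,220,450),(438,-57,250)]
sp=[0,0,.645,.645,.645]
n=0;prev=None
for i in range(4):
    a,b=np.array(W[i]),np.array(W[i+1]); k=int(np.ceil(np.linalg.norm(b-a)/60)); print('seg',i,k,(b-a)/k)
    for j in range(k+1):
        f=j/k; U=M@R.from_euler('z',sp[i]+(sp[i+1]-sp[i])*f).as_matrix()
        q=ik(a+(b-a)*f,U)
        if j%2==0:print(q, (a+(b-a)*f).round())
"
```

```text
t 10.95 p [-458.4 1092.1  389.2] az 79.9 tilt 69.2 q [123.  62.  12. -50.  56. 105.] 
spin to x up 0.645 F [-0.  -0.9  1.5] grip 91.1 0.0
seg 0 12 [54.         -1.         15.91666667]
[124.0, 56.0, 26.0, -56, 52, 114] [-458. 1092.  389.]
[119.0, 47.0, 42.0, -57, 44, 117] [-350. 1090.  421.]
[112.0, 40.0, 50.0, -54, 38, 113] [-242. 1088.  453.]
[104.0, 36.0, 53.0, -47, 32, 104] [-134. 1086.  484.]
[97.0, 34.0, 54.0, -34, 29, 90] [ -26. 1084.  516.]
[88.0, 33.0, 50.0, -16, 29, 71] [  82. 1082.  548.]
[80.0, 35.0, 42.0, 0, 34, 53] [ 190. 1080.  580.]
seg 1 9 [ 47.77777778 -35.55555556  -2.22222222]
[80.0, 35.0, 42.0, 0, 34, 53] [ 190. 1080.  580.]
[71.0, 29.0, 53.0, 16, 30, 44] [ 286. 1009.  576.]
[62.0, 26.0, 59.0, 34, 31, 33] [381. 938. 571.]
[52.0, 25.0, 61.0, 47, 37, 26] [477. 867. 567.]
[42.0, 26.0, 59.0, 55, 45, 25] [572. 796. 562.]
seg 2 10 [-10. -54. -11.]
[37.0, 28.0, 57.0, 57, 49, 27] [620. 760. 560.]
[30.0, 20.0, 73.0, 66, 51, 14] [600. 652. 538.]
[22.0, 14.0, 85.0, 71, 57, 3] [580. 544. 516.]
[11.0, 10.0, 93.0, 73, 66, -5] [560. 436. 494.]
[-1.0, 7.0, 99.0, 72, 76, -12] [540. 328. 472.]
[-14.0, 7.0, 102.0, 69, 87, -20] [520. 220. 450.]
seg 3 6 [-13.66666667 -46.16666667 -33.33333333]
[-14.0, 7.0, 102.0, 69, 87, -20] [520. 220. 450.]
[-26.0, 11.0, 108.0, 64, 93, -32] [493. 128. 383.]
[-37.0, 16.0, 111.0, 57, 97, -44] [465.  35. 317.]
[-46.0, 24.0, 110.0, 50, 98, -54] [438. -57. 250.]
```

```bash
python3 -c "
from ik import *
s,M=fr()
d=lambda v,a:((M@R.from_euler('z',a).as_matrix()).T@np.array(v)).round(3)
print(d((.054,-.001,.016),0))
for a in (0,.16,.32,.48,.645): print(a,d((.048,-.036,-.002),a))
print(d((-.01,-.054,-.011),.645),d((-.014,-.046,-.034),.645))
"
```

```text
t 10.95 p [-458.4 1092.1  389.2] az 79.9 tilt 69.2 q [123.  62.  12. -50.  56. 105.] 
spin to x up 0.645 F [-0.  -0.9  1.5] grip 91.1 0.0
[-0.018  0.053  0.002]
0 [-0.041  0.036 -0.025]
0.16 [-0.035  0.042 -0.025]
0.32 [-0.028  0.047 -0.025]
0.48 [-0.02   0.051 -0.025]
0.645 [-0.011  0.054 -0.025]
[-0.03  -0.    -0.047] [-0.049 -0.006 -0.033]
```

Request:
{"fn": "arm_command", "kwargs": {
  "motion": [
    {"offset":[-0.018,0.053,0.002],"spin":0},
    {"offset":[-0.018,0.053,0.002],"spin":0},
    {"offset":[-0.018,0.053,0.002],"spin":0},
    {"offset":[-0.018,0.053,0.002],"spin":0},
    {"offset":[-0.018,0.053,0.002],"spin":0}
  ]
}}

```text
time_s: 11.58
ee_pos: [-186.8, 1084.4, 470.0]
ee_rot: [122.2, -48.4, 144.7]
force: [0.7, 0.1, 0.5]
gripper_width: 91.5
gripper_force: 0.0
```

Request:
{"fn": "arm_command", "kwargs": {
  "motion": [
    {"offset":[-0.018,0.053,0.002],"spin":0},
    {"offset":[-0.018,0.053,0.002],"spin":0},
    {"offset":[-0.018,0.053,0.002],"spin":0},
    {"offset":[-0.018,0.053,0.002],"spin":0},
    {"offset":[-0.018,0.053,0.002],"spin":0}
  ]
}}

```text
time_s: 12.2
ee_pos: [81.8, 1077.1, 548.0]
ee_rot: [122.2, -48.4, 144.7]
force: [-0.0, 0.1, -1.1]
gripper_width: 91.1
gripper_force: 0.0
```

Request:
{"fn": "arm_command", "kwargs": {
  "motion": [
    {"offset":[-0.018,0.053,0.002],"spin":0},
    {"offset":[-0.018,0.053,0.002],"spin":0},
    {"offset":[-0.041,0.036,-0.025],"spin":0}
  ]
}}

```text
time_s: 12.58
ee_pos: [237.6, 1039.5, 576.2]
ee_rot: [122.1, -48.4, 144.7]
force: [0.0, 1.3, -0.6]
gripper_width: 91.1
gripper_force: 0.0
```

```bash
python3 -c "
from ik import *
fr()"
```

```text
t 12.575 p [ 237.6 1039.5  576.2] az 79.8 tilt 69.3 q [75. 34. 44.  8. 34. 45.] 
spin to x up 0.646 F [ 0.   1.3 -0.6] grip 91.1 0.0
```

Request:
{"fn": "arm_command", "kwargs": {
  "motion": [
    {"offset":[-0.041,0.036,-0.025],"spin":0.081},
    {"offset":[-0.038,0.039,-0.025],"spin":0.081},
    {"offset":[-0.035,0.042,-0.025],"spin":0.081},
    {"offset":[-0.031,0.045,-0.025],"spin":0.081},
    {"offset":[-0.028,0.047,-0.025],"spin":0.081}
  ]
}}

```text
time_s: 13.2
ee_pos: [475.1, 855.1, 568.7]
ee_rot: [148.0, -65.4, 114.4]
force: [0.5, 0.4, 0.1]
gripper_width: 91.4
gripper_force: 0.0
```

Request:
{"fn": "arm_command", "kwargs": {
  "motion": [
    {"offset":[-0.023,0.05,-0.025],"spin":0.081},
    {"offset":[-0.02,0.051,-0.025],"spin":0.08},
    {"offset":[-0.015,0.053,-0.025],"spin":0.08},
    {"offset":[-0.03,0,-0.047],"spin":0},
    {"offset":[-0.03,0,-0.047],"spin":0}
  ]
}}

```text
time_s: 13.82
ee_pos: [600.2, 638.5, 539.5]
ee_rot: [-179.9, -69.2, 79.7]
force: [-0.1, -0.5, 0.8]
gripper_width: 91.3
gripper_force: 0.0
```

Request:
{"fn": "arm_command", "kwargs": {
  "motion": [
    {"offset":[-0.03,0,-0.047],"spin":0},
    {"offset":[-0.03,0,-0.047],"spin":0},
    {"offset":[-0.03,0,-0.047],"spin":0},
    {"offset":[-0.03,0,-0.047],"spin":0},
    {"offset":[-0.03,0,-0.047],"spin":0}
  ]
}}

```text
time_s: 14.45
ee_pos: [550.2, 370.1, 483.9]
ee_rot: [179.8, -69.2, 80.0]
force: [0.8, -0.4, 0.3]
gripper_width: 91.0
gripper_force: 0.0
```

```bash
python3 -c "
from ik import *
s,M=fr();d=np.array([438,-57,250])-s['ee_pos'];print(d,M.T@d)"
```

```text
t 14.45 p [550.2 370.1 483.9] az 79.8 tilt 69.2 q [ 5.  9. 94. 72. 72. -7.] 
spin to x up 0.001 F [ 0.8 -0.4  0.3] grip 91.0 0.0
[-112.17445704 -427.09218073 -233.92657944] [-374.89480597  -35.36693281 -328.50502087]
```

Request:
{"fn": "arm_command", "kwargs": {
  "motion": [
    {"offset":[-0.052,-0.004,-0.03],"spin":0},
    {"offset":[-0.052,-0.004,-0.03],"spin":0},
    {"offset":[-0.052,-0.004,-0.03],"spin":0},
    {"offset":[-0.052,-0.004,-0.03],"spin":0},
    {"offset":[-0.052,-0.004,-0.03],"spin":0}
  ]
}}

```text
time_s: 15.08
ee_pos: [489.7, 145.1, 293.1]
ee_rot: [179.7, -69.2, 80.1]
force: [1.0, 0.6, -0.3]
gripper_width: 91.1
gripper_force: 0.0
```

Request:
{"fn": "arm_command", "kwargs": {
  "motion": [
    {"offset":[-0.052,-0.004,-0.03],"spin":0},
    {"offset":[-0.052,-0.004,-0.03],"spin":0},
    {"offset":[-0.052,-0.004,-0.03],"spin":0},
    {"offset":[-0.05,-0.003,-0.027],"spin":0},
    {"offset":[0,0,0],"spin":0}
  ]
}}

```text
time_s: 15.7
ee_pos: [443.5, -32.8, 140.7]
ee_rot: [-179.5, -69.2, 79.2]
force: [0.4, 0.9, 0.8]
gripper_width: 91.1
gripper_force: 0.0
```

Run:
```python
from ik import *
s,M=fr()
im,d,P=cloud('wrist'); cv2.imwrite('pics/w1.png',im); np.save('w1.npy',P)
for k in ['bottle_center','jar_center']:
    for r in env.boxes_of('wrist',k)[:3]: print(k,r)
m=(np.hypot(P[...,0]-468,P[...,1]-108)<35)&(P[...,2]>75)&(P[...,2]<115)
q=P[m]; print(m.sum(), q.mean(0).round(1),q.min(0).round(1),q.max(0).round(1))
T=(q-s['ee_pos'])@M; print('tool frame mean/min/max',T.mean(0).round(1),T.min(0).round(1),T.max(0).round(1))
m=(np.hypot(P[...,0]-460,P[...,1]-5)<45)&(P[...,2]>45)&(P[...,2]<65); q=P[m]; print('jar',m.sum(),q.min(0).round(),q.max(0).round())
```

```text
t 15.7 p [443.5 -32.8 140.7] az 79.7 tilt 69.2 q [-44.  34. 115.  51.  88. -64.] 
spin to x up -0.003 F [0.4 0.9 0.8] grip 91.1 0.0
bottle_center {'bbox': [189.4, 184.9, 228.3, 248.0], 'score': 0.8}
bottle_center {'bbox': [299.0, 165.4, 334.5, 254.0], 'score': 0.67}
bottle_center {'bbox': [294.0, 135.2, 323.4, 200.8], 'score': 0.59}
jar_center {'bbox': [290.8, 255.5, 343.1, 338.0], 'score': 0.91}
714 [465.6 103.3  94.8] [454.1  96.2  75. ] [479.2 119.9 108.1]
tool frame mean/min/max [  6.1  -2.6 145.2] [-13.7 -14.9 137.2] [ 23.1   9.6 159.4]
jar 831 [426.   5.  54.] [471.  34.  57.]
```

View pics/w1.png

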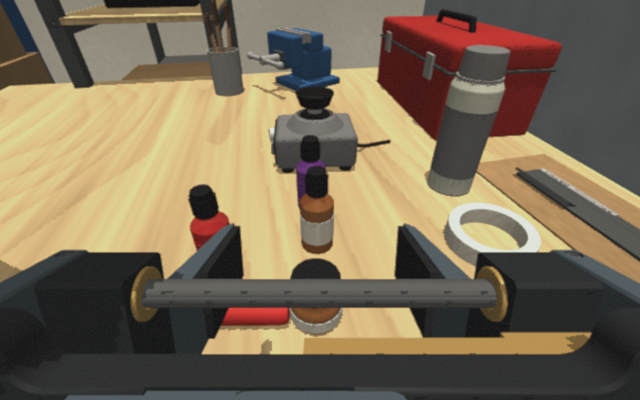

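Request:
{"fn": "arm_command", "kwargs": {
  "motion": [
    {"offset":[0.003,-0.003,0.045],"spin":0},
    {"offset":[0,0,0.045],"spin":0},
    {"offset":[0,0,0.042],"spin":0},
    {"offset":[0,0,0.025],"spin":0},
    {"offset":[0,0,0],"spin":0}
  ]
}}

```text
time_s: 16.48
ee_pos: [465.3, 118.3, 90.6]
ee_rot: [-179.9, -69.2, 80.0]
force: [-0.5, -0.7, 0.6]
gripper_width: 91.4
gripper_force: 0.0
```

Request:
{"fn": "arm_command", "kwargs": {
  "motion": [
    {"offset":[0,0,0],"spin":0},
    {"offset":[0,0,0],"spin":0},
    {"offset":[0,0,0],"spin":0},
    {"offset":[0,0,0],"spin":0}
  ],
  "jaw": 0.0,
  "newtons": 35
}}

```text
time_s: 16.98
ee_pos: [466.5, 115.3, 89.7]
ee_rot: [-179.9, -69.2, 79.7]
force: [-0.1, 0.1, 0.2]
gripper_width: 53.7
gripper_force: 0.0
```

```bash
python3 -c "
from ik import *
fr()"
```

```text
t 16.975 p [466.5 115.3  89.7] az 79.8 tilt 69.2 q [-28.  36. 125.  67.  76. -72.] 
spin to x up -0.001 F [-0.1  0.1  0.2] grip 53.7 0.0
```

Request:
{"fn": "arm_command", "kwargs": {
  "motion": [
    {"offset":[0,0,0],"spin":0},
    {"offset":[0,0,0],"spin":0},
    {"offset":[0,0,0],"spin":0},
    {"offset":[0,0,0],"spin":0},
    {"offset":[0,0,0],"spin":0}
  ]
}}

```text
time_s: 17.6
ee_pos: [466.4, 115.7, 89.6]
ee_rot: [-179.9, -69.2, 79.7]
force: [-0.2, -0.5, -0.1]
gripper_width: 18.2
gripper_force: 34.3
```

Request:
{"fn": "arm_command", "kwargs": {
  "motion": [
    {"offset":[0.01,0,-0.004],"spin":0},
    {"offset":[0.035,0,-0.014],"spin":0},
    {"offset":[0.047,0,-0.018],"spin":0},
    {"offset":[0.047,0,-0.018],"spin":0},
    {"offset":[0.04,0,-0.015],"spin":0}
  ]
}}

```text
time_s: 18.23
ee_pos: [465.4, 114.9, 283.5]
ee_rot: [-180.0, -69.2, 79.8]
force: [0.3, 0.1, -1.9]
gripper_width: 18.6
gripper_force: 34.2
```

Run:
```python
from ik import *
s,M=fr()
im,d=env.grab_frame('wrist'); cv2.imwrite('pics/w2.png',im)
```

```text
t 18.225 p [465.4 114.9 283.5] az 79.9 tilt 69.2 q [-28.  16. 116.  63.  88. -46.] 
spin to x up -0.0 F [ 0.3  0.1 -1.9] grip 18.6 34.2
```

View pics/w2.png

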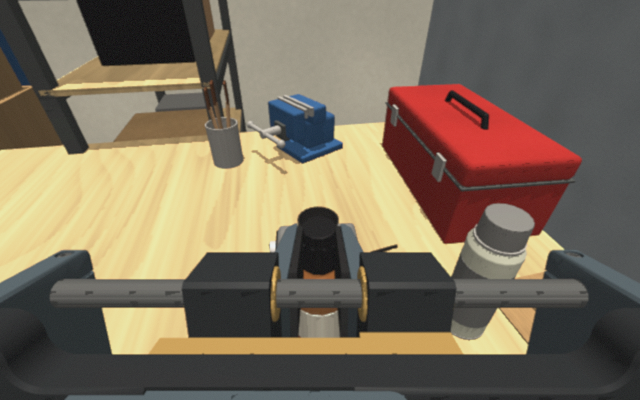

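Request:
{"fn": "arm_command", "kwargs": {
  "motion": [
    {"offset":[0,0,0],"spin":0.1},
    {"offset":[0,0,0],"spin":0.175},
    {"offset":[0,0,0],"spin":0.185},
    {"offset":[0,0,0],"spin":0.185},
    {"offset":[0,0,0],"spin":0.185}
  ]
}}

```text
time_s: 18.9
ee_pos: [465.5, 114.9, 281.4]
ee_rot: [-117.1, -38.7, 7.6]
force: [0.0, -0.3, -1.9]
gripper_width: 18.2
gripper_force: 34.3
```

Request:
{"fn": "arm_command", "kwargs": {
  "motion": [
    {"offset":[0,0,0],"spin":0.185},
    {"offset":[0,0,0],"spin":0.185},
    {"offset":[0,0,0],"spin":0.185},
    {"offset":[0,0,0],"spin":0.185},
    {"offset":[0,0,0],"spin":0.185}
  ]
}}

```text
time_s: 19.52
ee_pos: [465.5, 114.9, 281.3]
ee_rot: [-111.2, 10.3, -14.0]
force: [0.0, 0.8, -1.8]
gripper_width: 17.9
gripper_force: 34.4
```

Request:
{"fn": "arm_command", "kwargs": {
  "motion": [
    {"offset":[0,0,0],"spin":0.185},
    {"offset":[0,0,0],"spin":0.185},
    {"offset":[0,0,0],"spin":0.185},
    {"offset":[0,0,0],"spin":0.185},
    {"offset":[0,0,0],"spin":0.185}
  ]
}}

```text
time_s: 20.15
ee_pos: [465.5, 114.9, 281.3]
ee_rot: [-130.9, 57.2, -46.2]
force: [-0.3, -0.9, -1.2]
gripper_width: 18.4
gripper_force: 34.4
```

Request:
{"fn": "arm_command", "kwargs": {
  "motion": [
    {"offset":[0,0,0],"spin":0.12},
    {"offset":[0,0,0],"spin":0},
    {"offset":[0,0,0],"spin":0},
    {"offset":[0,0,0],"spin":0},
    {"offset":[0,0,0],"spin":0}
  ]
}}

```text
time_s: 20.78
ee_pos: [466.2, 114.7, 281.4]
ee_rot: [-138.6, 61.8, -55.1]
force: [-0.6, 0.4, -1.2]
gripper_width: 18.3
gripper_force: 34.5
```

Run:
```python
from ik import *
s,M=fr()
ims=[env.grab_frame(n)[0] for n in ('scene','side')]
cv2.imwrite('pics/inv.png',np.hstack([cv2.resize(ims[0][100:300,290:540],None,fx=1.6,fy=1.6),cv2.resize(ims[1][40:240,160:410],None,fx=1.6,fy=1.6)]))
```

```text
t 20.775 p [466.2 114.7 281.4] az 79.9 tilt 69.2 q [-28.  17. 116.  63.  88. 115.] 
spin to x up -2.801 F [-0.6  0.4 -1.2] grip 18.3 34.5
```

View pics/inv.png

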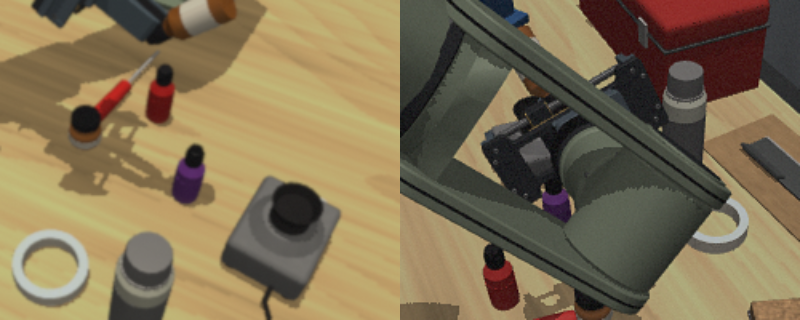

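Request:
{"fn": "arm_command", "kwargs": {
  "motion": [
    {"offset":[0,0,0],"spin":-0.12},
    {"offset":[0,0,0],"spin":-0.185},
    {"offset":[0,0,0],"spin":-0.185},
    {"offset":[0,0,0],"spin":-0.185},
    {"offset":[0,0,0],"spin":-0.185}
  ]
}}

```text
time_s: 21.5
ee_pos: [466.3, 114.7, 281.4]
ee_rot: [-112.1, 19.4, -17.8]
force: [0.4, -0.0, -1.4]
gripper_width: 17.9
gripper_force: 34.5
```

Request:
{"fn": "arm_command", "kwargs": {
  "motion": [
    {"offset":[0,0,0],"spin":-0.185},
    {"offset":[0,0,0],"spin":-0.185},
    {"offset":[0,0,0],"spin":-0.185},
    {"offset":[0,0,0],"spin":-0.185},
    {"offset":[0,0,0],"spin":-0.185}
  ]
}}

```text
time_s: 22.12
ee_pos: [466.3, 114.7, 281.4]
ee_rot: [-114.1, -29.8, 2.4]
force: [0.7, 0.1, -1.2]
gripper_width: 18.4
gripper_force: 34.4
```

Request:
{"fn": "arm_command", "kwargs": {
  "motion": [
    {"offset":[0,0,0],"spin":-0.185},
    {"offset":[0,0,0],"spin":-0.185},
    {"offset":[0,0,0],"spin":-0.185},
    {"offset":[0,0,0],"spin":-0.175},
    {"offset":[0,0,0],"spin":-0.1}
  ]
}}

```text
time_s: 22.75
ee_pos: [466.3, 114.7, 281.4]
ee_rot: [-154.4, -66.9, 52.4]
force: [-1.0, 0.0, -1.5]
gripper_width: 18.4
gripper_force: 34.3
```

Run:
```python
from ik import *
s,M=fr()
d=np.array([500,310,290])-s['ee_pos']; print(M.T@d, ik(np.array([500,310,290]),M))
```

```text
t 22.75 p [466.3 114.7 281.4] az 79.9 tilt 69.2 q [-28.  17. 116.  63.  88. -35.] 
spin to x up -0.182 F [-1.   0.  -1.5] grip 18.4 34.3
[ 76.74532895 -15.38794231 182.29135047] [-3.0, 13.0, 121.0, 79, 71, -30]
```

Request:
{"fn": "arm_command", "kwargs": {
  "motion": [
    {"offset":[0,0,0],"spin":-0.182},
    {"offset":[0.02,0,0.045],"spin":0},
    {"offset":[0.02,0,0.045],"spin":0},
    {"offset":[0.02,0,0.045],"spin":0},
    {"offset":[0.02,0,0.045],"spin":0}
  ]
}}

```text
time_s: 23.38
ee_pos: [501.4, 309.7, 292.5]
ee_rot: [-179.3, -69.2, 79.1]
force: [0.5, 0.3, -0.7]
gripper_width: 18.5
gripper_force: 33.7
```

Request:
{"fn": "arm_command", "kwargs": {
  "motion": [
    {"offset":[0,0,0],"spin":0}
  ]
}}

```text
time_s: 23.5
ee_pos: [499.8, 311.1, 292.7]
ee_rot: [-179.4, -69.3, 79.5]
force: [-0.6, 0.4, -1.4]
gripper_width: 17.8
gripper_force: 33.8
```

Run:
```python
from ik import *
s,M=fr()
o=[]
for n in ('scene','side','wrist'):
    im,d,P=cloud(n); 
    hsv=cv2.cvtColor(im,cv2.COLOR_BGR2HSV)
    g=s['ee_pos']-5*M[:,2]
    m=(np.hypot(P[...,0]-g[0],P[...,1]-g[1])<45)&(P[...,2]<g[2]-20)&(P[...,2]>g[2]-110)
    q=P[m]; print(n,m.sum())
    if m.sum()>80:
        from scipy.optimize import least_squares
        b=q[q[:,2]<g[2]-30]; v=((np.array(cam(n)[2])-g)*[1,1,0])
        f=lambda a: np.hypot(b[:,0]-(a[0]+a[2]*(b[:,2]-g[2])),b[:,1]-(a[1]+a[3]*(b[:,2]-g[2])))-20
        r=least_squares(f,[g[0],g[1],0,0],loss='soft_l1',f_scale=2)
        print(' axis at g height rel g',(r.x[:2]-g[:2]).round(1),'slope',r.x[2:].round(3),'cost',r.cost,'zmin',np.percentile(b[:,2],1).round(1),len(b),'base xy',(r.x[:2]-90*r.x[2:]).round(1))
    c=P[(np.hypot(P[...,0]-503,P[...,1]-332)<45)&(P[...,2]>112)&(P[...,2]<128)]
    if len(c)>30: print(' cup',len(c),((c.min(0)+c.max(0))/2).round(1),(c.max(0)-c.min(0)).round(1))
    if n!='wrist': o.append(im)
    else: cv2.imwrite('pics/w3.png',im)
cv2.imwrite('pics/pre.png',np.hstack([cv2.resize(o[0][100:300,350:600],None,fx=1.6,fy=1.6),cv2.resize(o[1][30:230,130:380],None,fx=1.6,fy=1.6)]))
```

```text
t 23.5 p [499.8 311.1 292.7] az 80.2 tilt 69.3 q [ -3.  15. 117.  79.  71. -38.] 
spin to x up -0.004 F [-0.6  0.4 -1.4] grip 17.8 33.8
scene 670
 axis at g height rel g [ 1.2 -1.6] slope [-0.006 -0.007] cost 148.38394245226883 zmin 204.8 520 base xy [500.7 305.5]
 cup 304 [504.6 331.9 117.4] [62.2 62.  10.7]
side 0
 cup 34 [484.1 320.  116.7] [24.4 37.1  8.1]
wrist 1157
 axis at g height rel g [ 0.4 -2.4] slope [-0.018 -0.008] cost 82.82686964200877 zmin 213.7 1157 base xy [501.  304.7]
```

View pics/pre.png

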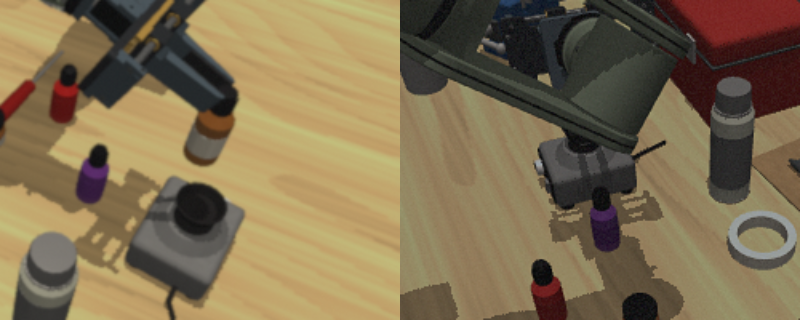

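Request:
{"fn": "arm_command", "kwargs": {
  "motion": [
    {"offset":[-0.02,-0.001,0.017],"spin":0},
    {"offset":[-0.02,-0.001,0.017],"spin":0},
    {"offset":[-0.02,0,0.017],"spin":0},
    {"offset":[0,0,0],"spin":0},
    {"offset":[0,0,0],"spin":0}
  ]
}}

```text
time_s: 24.28
ee_pos: [504.6, 333.7, 219.1]
ee_rot: [-179.5, -69.3, 79.2]
force: [-0.6, -0.1, -1.2]
gripper_width: 17.7
gripper_force: 34.3
```

Run:
```python
from ik import *
s,M=fr(); g=s['ee_pos']-5*M[:,2]
from scipy.optimize import least_squares
o=[]
for n in ('scene','wrist'):
    im,d,P=cloud(n); o.append(im)
    m=(np.hypot(P[...,0]-g[0],P[...,1]-g[1])<40)&(P[...,2]<g[2]-30)&(P[...,2]>130)
    b=P[m]
    f=lambda a: np.hypot(b[:,0]-(a[0]+a[2]*(b[:,2]-g[2])),b[:,1]-(a[1]+a[3]*(b[:,2]-g[2])))-20
    r=least_squares(f,[g[0],g[1],0,0],loss='soft_l1',f_scale=2)
    print(n,len(b),'slope',r.x[2:].round(3),'base xy',(r.x[:2]-90*r.x[2:]).round(1))
cv2.imwrite('pics/pre2.png',cv2.resize(o[0][150:290,400:560],None,fx=4,fy=4))
print(M.T@[0,0,-20])
```

```text
t 24.275 p [504.6 333.7 219.1] az 79.7 tilt 69.3 q [  0.  22. 122.  85.  67. -50.] 
spin to x up -0.004 F [-0.6 -0.1 -1.2] grip 17.7 34.3
scene 426 slope [-0.006 -0.019] base xy [505.7 329.9]
wrist 1157 slope [-0.013 -0.014] base xy [504.9 330.3]
[-18.70735475   0.06551952   7.0732302 ]
```

View pics/pre2.png

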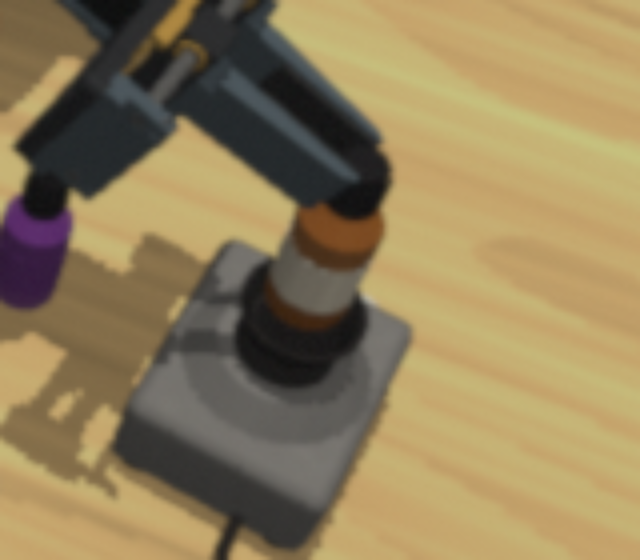

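Request:
{"fn": "arm_command", "kwargs": {
  "motion": [
    {"offset":[0.0007,-0.0018,0.0016],"spin":0},
    {"offset":[-0.0075,0,0.0028],"spin":0},
    {"offset":[-0.0075,0,0.0028],"spin":0},
    {"offset":[-0.0047,0,0.0018],"spin":0},
    {"offset":[0,0,0],"spin":0}
  ]
}}

```text
time_s: 25.0
ee_pos: [502.0, 336.7, 196.6]
ee_rot: [-179.1, -69.2, 79.0]
force: [-0.2, -0.3, -1.4]
gripper_width: 18.5
gripper_force: 34.3
```

Request:
{"fn": "arm_command", "kwargs": {
  "motion": [
    {"offset":[-0.0019,0,0.0007],"spin":0},
    {"offset":[-0.0019,0,0.0007],"spin":0},
    {"offset":[0,0,0],"spin":0},
    {"offset":[0,0,0],"spin":0}
  ]
}}

```text
time_s: 25.5
ee_pos: [502.4, 336.8, 194.2]
ee_rot: [-179.5, -69.3, 79.3]
force: [0.8, 0.2, 3.8]
gripper_width: 18.4
gripper_force: 33.9
```

Request:
{"fn": "arm_command", "kwargs": {
  "motion": [
    {"offset":[-0.0014,0,0.0005],"spin":0},
    {"offset":[-0.0014,0,0.0005],"spin":0},
    {"offset":[0,0,0],"spin":0},
    {"offset":[0,0,0],"spin":0}
  ]
}}

```text
time_s: 26.0
ee_pos: [502.6, 336.9, 191.7]
ee_rot: [-179.5, -69.4, 79.3]
force: [0.7, 0.4, 6.4]
gripper_width: 18.2
gripper_force: 34.5
```

Run:
```python
from ik import *
import time
for i in range(4): s,M=fr(); env.grab_frame('side')
im,d,P=cloud('scene')
c=P[(np.hypot(P[...,0]-503,P[...,1]-332)<36)&(P[...,2]>105)&(P[...,2]<124)&(np.hypot(P[...,0]-503,P[...,1]-332)>25)]
print('rim z pct',np.percentile(c[:,2],[50,80,90,95]).round(1))
P=np.load('scene.npy');c=P[(np.hypot(P[...,0]-503,P[...,1]-332)<36)&(P[...,2]>105)&(P[...,2]<124)&(np.hypot(P[...,0]-503,P[...,1]-332)>25)]
print('before',np.percentile(c[:,2],[50,80,90,95]).round(1))
```

```text
t 26.0 p [502.6 336.9 191.7] az 79.8 tilt 69.4 q [  1.  24. 123.  88.  67. -55.] 
spin to x up -0.003 F [0.7 0.4 6.4] grip 18.2 34.5
t 26.05 p [502.5 336.9 191.7] az 79.8 tilt 69.4 q [  1.  24. 123.  88.  67. -55.] 
spin to x up -0.003 F [ 0.6 -0.   6.6] grip 18.1 34.5
t 26.1 p [502.5 336.9 191.7] az 79.8 tilt 69.4 q [  1.  24. 123.  88.  67. -55.] 
spin to x up -0.003 F [ 0.2 -0.1  5.8] grip 18.3 34.5
t 26.15 p [502.5 336.9 191.7] az 79.8 tilt 69.4 q [  1.  24. 123.  88.  67. -55.] 
spin to x up -0.003 F [-0.4  0.7  6.7] grip 18.2 34.5
rim z pct [115.1 116.6 117.4 118.2]
before [118.8 120.6 121.4 122. ]
```

Request:
{"fn": "arm_command", "kwargs": {
  "motion": [
    {"offset":[-0.0015,0,0.0006],"spin":0},
    {"offset":[0,0,0],"spin":0},
    {"offset":[0,0,0],"spin":0},
    {"offset":[0,0,0],"spin":0}
  ]
}}

```text
time_s: 26.75
ee_pos: [502.7, 337.0, 190.6]
ee_rot: [-179.6, -69.5, 79.4]
force: [-0.0, 1.0, 8.1]
gripper_width: 18.4
gripper_force: 34.6
```

Run:
```python
from ik import *
from scipy.optimize import least_squares
F=[]
for n in ('side','wrist','scene'):
    s=env.state(); F.append(s['force'][2]); im,d,P=cloud(n)
    M=R.from_euler('xyz',s['ee_rot'],degrees=True).as_matrix(); g=s['ee_pos']-5*M[:,2]
    b=P[(np.hypot(P[...,0]-g[0],P[...,1]-g[1])<26)&(P[...,2]<g[2]-28)&(P[...,2]>122)]
    if n!='side' and len(b)>50:
        f=lambda a: np.hypot(b[:,0]-(a[0]+a[2]*(b[:,2]-g[2])),b[:,1]-(a[1]+a[3]*(b[:,2]-g[2])))-20
        r=least_squares(f,[g[0],g[1],0,0],loss='soft_l1',f_scale=2)
        print(n,len(b),'slope',r.x[2:].round(3),'base xy',(r.x[:2]-90*r.x[2:]).round(1))
fr();F.append(env.state()['force'][2]);print(F)
c=P[(np.hypot(P[...,0]-503,P[...,1]-332)<36)&(P[...,2]>105)&(P[...,2]<124)&(np.hypot(P[...,0]-503,P[...,1]-332)>25)]
print('rim z pct',np.percentile(c[:,2],[50,80,90,95]).round(1), 'cup xy',((c.min(0)+c.max(0))/2).round(1))
```

```text
wrist 1065 slope [-0.005 -0.006] base xy [502.4 332.9]
scene 303 slope [-0.024 -0.011] base xy [504.4 332.4]
t 26.9 p [502.7 337.  190.6] az 79.8 tilt 69.5 q [  1.  24. 123.  88.  67. -55.] 
spin to x up -0.003 F [0.  0.6 8.5] grip 18.5 34.6
[np.float64(8.122412679043398), np.float64(7.8842252473611545), np.float64(6.454278207609824), np.float64(8.519166731808735)]
rim z pct [114.4 115.9 116.7 117. ] cup xy [508.7 331.7 111.8]
```

```bash
python3 -c "
from workcell import env
print(env.job_done())"
```

```text
the job is handed in; nothing more can be done
None
```

I turned the amber bottle cap-down at about 134° from vertical for over 0.5 s. It now stands upright in the shaker cup, pressed about 4.5 mm down and still held, and the job is handed in; no verdict came back.

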